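# Load the plate carrier and hold the marking machine's run lever

### The job

On the warehouse bench, take the carrier with the blue grip out of the storage rack, slide it edgewise into the slot of the yellow marking machine until it is fully home, and let go of it. Then press the machine's red spring lever down until its arm is level (at the green mark, the run position) and finish while still holding it there, steadily; never push it right down to the bottom, which trips the emergency stop. Leave the red and white carriers, the tape roll and the small carton where they are.

Things in the scene. Friction and masses are not known exactly. Their poses are not given: they have to be found in the camera images.
- blue_grip (a point): Carrier to load: upright aluminium plate 90 long (x), 6 thick (y), 70 mm tall, with a blue grip block 40 (x) x 16 (y) x 40 mm tall on its top edge. This point: centre of the grip, 90 mm above the plate's lower edge, 20 mm below the top. z up, x along the plate. 110-220 g. It starts 30 mm deep in any one of the rack's slots. Either way round will do in the machine.
- red_grip (a point): red carrier, same shape and size as the blue one but with a red grip and stripe; a bystander. This point is the centre of its grip. z up, x along the plate.
- white_grip (a point): white carrier, same shape and size as the blue one but with a white grip and stripe; a bystander. This point is the centre of its grip. z up, x along the plate.
- rack: Grey storage rack fixed to the bench, 130 (x) x 225 (y) x 45 mm tall, three parallel slots along its x, 75 mm apart in y, each 30 mm deep. Origin: centre of its underside, at bench height; z up.
- machine: Marking machine fixed to the bench: yellow base 240 (x) x 260 (y) x 45 mm, slot block on its -y half, lever on its +y half. Origin: centre of the underside; z up, x from the robot's side to the far side. A black housing behind the slot begins 82 mm in x from the slot's centre, top 110 mm above the bench. All other machine points but the lever pad have these axes.
- slot_mouth (a point): Centre of the mouth of the machine's slot, in the top of a raised aluminium block 130 (x) x 70 (y) mm, 97 mm above the bench. The slot is 92.5 mm long (x), 8.5 mm wide (y), 40 mm deep, with a 3 mm chamfer. With the carrier fully home, its grip's centre is 50 mm above this point. z up, x along the slot.
- lever_pivot (a point): Point on the hinge axis (along y) of the lever, midway across its arm, 105 mm above the bench, +120 mm in x and +150 mm in y from the slot mouth. The arm reaches from here towards -x (the robot's side).
- lever_pad (a point): Centre of the upper face of the lever's red press pad: 55 mm along the arm, 50 wide, 20 thick; this point is 190 mm along the arm from the hinge axis and 10 mm above the arm's centre line. It is 179 mm above the bench at rest, 115 when level, 77 at the bottom. z normal to the pad. A gauge plate with green (level) and red bands, 145 mm high, stands beside the arm 100 mm from the hinge.
- run_lever (a joint): Lever angle in rad: 0 at rest, arm pointing up by 0.35 rad; grows as the pad is pressed down; 0.35 when level (run; good from 0.27 to 0.43); above 0.50 trips the stop; bottom 0.55. A spring returns it to 0: pressing on the pad takes about 4 N at the start and 9 N at level.
- tape: Roll of brown packing tape lying flat, 100 mm across, 48 mm high; bystander. Origin: centre of its underside, z up.
- carton: Small closed cardboard carton 120 x 90 x 70 mm; bystander. Origin: centre of its underside, z up.
Mind the look-alikes: they are no part of the job. What is shaped like the part that bears blue_grip but black or orange is not meant.

How it is judged:
On the way, in this order (a step that is already met when the one before it is completed fails the run):
1. the blue carrier stands fully home in the machine's slot and has been let go (z of blue_grip in the frame of slot_mouth below 0.055 m and x of blue_grip in the frame of slot_mouth between -0.01 and 0.01 m and y of blue_grip in the frame of slot_mouth between -0.012 and 0.012 m and angle between the x axis of blue_grip and the x axis of slot_mouth, either way round below 0.12 rad and angle between blue_grip's own z axis and vertical below 0.15 rad and contact force between each of the fingers, the arm and blue below 0.1 N), for 0.2 s.
2. the lever is pressed to its level run position and held steady there (value of joint run_lever between 0.27 and 0.43 rad and contact force between any of the fingers, the arm and run_lever above 2 N), for 0.3 s.
At the end, for the whole second after the job is handed in: The robot is still pressing the lever (more than 2 N) and holds it still between 0.27 and 0.43 rad (level, within about 15 mm at the pad); the blue carrier is within 5 mm of fully home in the machine's slot, upright and not touched (all of step 1 and all of step 2 and velocity of joint run_lever between -0.1 and 0.1 rad/s); the arm keeps its last pose, push and grip.
It fails at once if the lever is pushed to the bottom and trips the emergency stop (beyond 0.50 rad) (value of joint run_lever above 0.5 rad).
It fails at once if the red or white carrier is moved by more than 20 mm (distance of any of red_grip, white_grip from where it was at the start of the episode above 0.02 m).
It fails at once if the tape roll or the carton is moved by more than 30 mm (distance of any of tape, carton from where it was at the start of the episode above 0.03 m).
It also fails if it takes over 54 s, if anything falls off the work surface, if the arm or the gripper's body presses on something with over 40 N, if the wrist force passes 120 N, or if a joint passes its speed limit or range.

### The arm

A 6-joint arm with a two-finger parallel gripper is mounted at the origin on the work surface. World frame = base frame: x ahead of the robot, y to its left, z up, the work surface at z = 0. Lengths are in m, angles in rad, forces in N, time in s.
With the tool pointing down it reaches from about 0.35 to 0.725 m from the base axis. Payload 6 kg.
Tool frame: the origin (TCP) lies on the centre line of the jaws, within the pads' length; the fingertips stand 11 mm ahead of it and the grasp point (between the pads) lies 8 mm behind it; y points along the fingers, x is the direction in which the jaws open and shut, and the axes are right-handed (so a half turn about y gives the same grasp; the last joint's range is limited). The gripper opens to 85 mm and grips with 20 to 120 N. Pads are 22 mm wide; open, the fingers measure 114 mm over their backs; the gripper's body (76 mm by 85 mm) begins 54 mm behind the grasp point. The pads swing forward as they close: fully open they stand 13 mm farther back than shut.
Start: joints at [-0.831, 0.04, 0.085, 0, -1.615, -0.334], TCP at [0.237, -0.551, 0.242] pointing down, gripper open.
Joint ranges: [-2.56, 2.56], [-1.29, 2.01], [-1.08, 1.49], [-3.29, 1.98], [-2.81, -0.18], [-2.99, 2.99]. Speed limits (rad/s): [2.57, 2.57, 3.01, 3.14, 3.14, 3.14].

### API

Orientations are given as a rotation vector (axis times angle).
In Python, from workcell import env gives the robot as it stands.
- The arm moves only by the tool servo_tool, never from a script. Its argument "commands" is a list of rows, each a list of 3 entries, a list of its own where there are three numbers: the shift along the tool's x, y, z in m, then the turn, a rotation vector about the tool's x, y, z in rad, then the closure in counts, from 0 (fully open) to 255 (shut). A call has 1 to 12 rows; each row is the pose to reach, as a shift and turn from the pose commanded when the call began, along the tool's axes at that moment; what a row does not reach only later rows make up. A row lasts 1/8 s, in which the tool goes at most 62.5 mm and 10.7 degrees, less where a joint would pass 70% of its speed; a pose out of reach is approached as far as the arm can. A call with a gripper value outside its range is refused whole. The fingers move at their own pace and stop on an object; the grip force is fixed at half the most. Time passes only in rows, so rows that repeat a pose let the fingers close. It gives the time, the measured TCP pose, the force and the opening at its end, in the units of the state.
- env.sense(): the state, without advancing time (a new reading comes with each control period).
- env.camera(name): name is "scene" or "top" or "wrist"; returns the picture (420x560x3 uint8, red, green, blue); there is no depth.
- env.camera_model(name): a dict with "fovy" (degrees; the focal length in pixels is half the picture's height over the tangent of half this angle, whatever the lens; pixels are square), "cx", "cy" (the principal point, pixels), "world_from_camera" (4x4, takes a point from camera to world coordinates); the wrist camera has in their place "T_tool_cam" (4x4, takes a point from camera to tool coordinates, whose origin is the TCP and whose axes are the tool frame's). Camera axes: x right, y up, looking along -z (the intrinsics and any distortion apply to the point x, -y, -z); pixel columns grow to the right and rows downward; lengths in m; the calibration is good to about 2 mm. A picture is of the moment at which its call begins: read the wrist's pose just before it. camera_model takes no time and is no camera call.
- env.close_job(): hands the job in, once; it reports no verdict.
Trained networks look in the newest picture that a camera, given by its name, has taken for a name from the list of things; names that differ only in an ending like _2 or _b are one class to them, and where a whole thing is asked for, a point or a joint stands for the part that bears it (a point fixed in the world has none). Each returns a list of dicts, best first, with "conf" (0 to 1); they miss things now and then, are a little off and sometimes report something else, mostly with a low value. They report only what shows in the picture. A call takes as long as a camera call. They do not tell look-alikes from the thing itself.
- env.trace(camera, thing): "pixels" (420x560 bool, what is visible of it) and "uv" ([column, row] in pixels, amid what is visible of it).
The state is a dict: "time_s": time; "joints": joint angles; "qd": joint speeds; "joint_efforts": joint torques, N m; "ee_pos": TCP position; "ee_rot": TCP orientation; "contact_force": force on the tool from outside, world axes, zero at the start; "ft_torque": the same for the moment, N m; "grip_width": opening from 0.0 (shut) to 1.0 (fully open).
Only numpy, scipy, OpenCV 4.12 (cv2) and the standard library are available. Lean on these libraries where they do the work, as an engineer would, in place of code of your own. Each camera call takes 0.05 s, during which the arm holds its last target. There are 200 camera calls.

## Working session

There is one attempt and no reset: what is moved stays moved. The work goes in short steps, Python scripts to look and compute and a tool call to move; the robot and the scene stay as the last step left them, time stands still between calls to the robot, and variables do not carry over. Pictures are saved under pics/ and viewed, about 8 in all and at most 12, crops included, and the job is handed in when it is done.

Besides the shell and the picture viewer there is one more tool, called after "Request:" as name(argument=value, ...), one argument or row to a line, values as JSON. servo_tool: Moves the arm, as the interface text tells. Its arguments: {"type":"object","properties":{"commands":{"type":"array"}},"required":["commands"]}

```bash
mkdir -p pics; ls
python3 - <<'E'
from workcell import env
import cv2,numpy as np
np.set_printoptions(precision=4,suppress=True)
print(env.sense())
for c in ["scene","top","wrist"]:
    im=env.camera(c); cv2.imwrite(f"pics/{c}0.png",im[:,:,::-1]); print(c,env.camera_model(c))
for c in ["scene","top"]:
    for t in ["blue_grip","red_grip","white_grip","rack","machine","run_lever","tape","carton"]:
        print(c,t,[(np.round(d["uv"],1),round(d["conf"],2),int(d["pixels"].sum())) for d in env.trace(c,t)][:4])
E
```

```text
pics
{'time_s': 0.0, 'joints': array([-0.8313,  0.0408,  0.0838, -0.0005, -1.6155, -0.3337]), 'qd': array([-0.    , -0.0005, -0.0005,  0.0002, -0.0009, -0.001 ]), 'joint_efforts': array([ -0.0003, -36.8192,  34.7416,   6.9323,  -0.0053,  -0.    ]), 'ee_pos': array([ 0.2368, -0.551 ,  0.2413]), 'ee_rot': array([-0.9875, -1.5019,  1.5003]), 'contact_force': array([ 0.8631, -0.0007, -0.3866]), 'ft_torque': array([-0.0506,  0.0202,  0.0458]), 'grip_width': 1.0005921927227062}
scene {'fovy': 53.1584675335232, 'cx': 277.7323426803012, 'cy': 207.9868603528627, 'world_from_camera': array([[-0.6216, -0.5705,  0.5368,  1.346 ],
       [ 0.7832, -0.4658,  0.4118,  0.5484],
       [ 0.0151,  0.6764,  0.7364,  1.189 ],
       [ 0.    ,  0.    ,  0.    ,  1.    ]])}
top {'fovy': 44.85777551968448, 'cx': 275.92530796084856, 'cy': 212.06480815403168, 'world_from_camera': array([[ 0.0107,  0.9937, -0.1112,  0.4216],
       [-0.9998,  0.0128,  0.0182, -0.0075],
       [ 0.0196,  0.111 ,  0.9936,  1.6823],
       [ 0.    ,  0.    ,  0.    ,  1.    ]])}
wrist {'fovy': 58.11101515443759, 'cx': 280.943519
[... 585 characters left out ...]
.56, 4244)]
scene run_lever [(array([269.7, 184.1]), 0.95, 512)]
scene tape [(array([423.5, 294. ]), 0.8, 806)]
scene carton [(array([176.8, 163.8]), 0.56, 819)]
top blue_grip [(array([172.3, 156.2]), 0.56, 232), (array([164.2, 200. ]), 0.5, 252), (array([116.5, 203.3]), 0.45, 119)]
top red_grip [(array([186. , 209.2]), 0.71, 161)]
top white_grip [(array([210.6, 213.4]), 0.56, 141)]
top rack [(array([193. , 210.9]), 0.94, 2396)]
top machine [(array([328.9, 236.5]), 0.62, 5965)]
top run_lever [(array([308.3, 248.3]), 0.87, 705), (array([163.2, 198.2]), 0.55, 188), (array([189.2, 208.7]), 0.33, 143)]
top tape [(array([101.8, 250.8]), 0.67, 500)]
top carton [(array([434.2, 215.7]), 0.69, 1269)]
```

Run:
```python
import cv2,numpy as np
a=cv2.imread("pics/scene0.png")[130:350,130:450]; b=cv2.imread("pics/top0.png")[110:310,80:480]
cv2.imwrite("pics/s1.png",cv2.resize(a,None,fx=2.5,fy=2.5,interpolation=3)); cv2.imwrite("pics/t1.png",cv2.resize(b,None,fx=2,fy=2,interpolation=3))
```

```text
(no output)
```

View pics/s1.png

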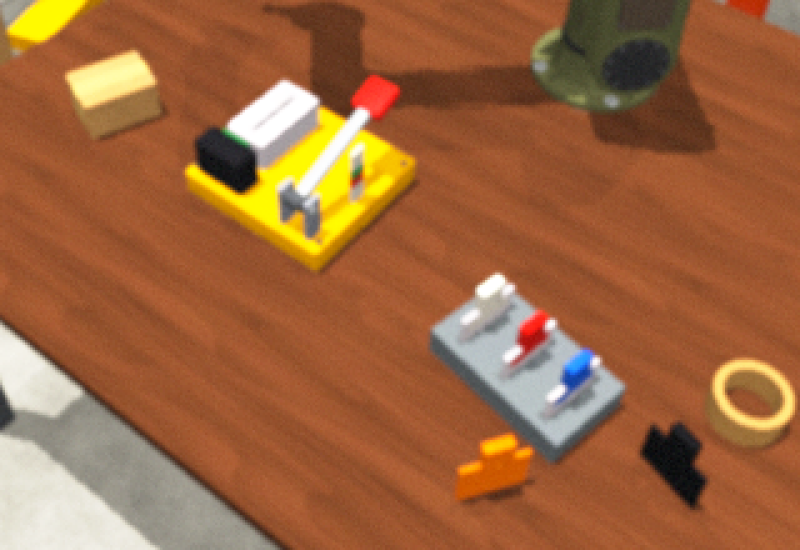

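View pics/t1.png

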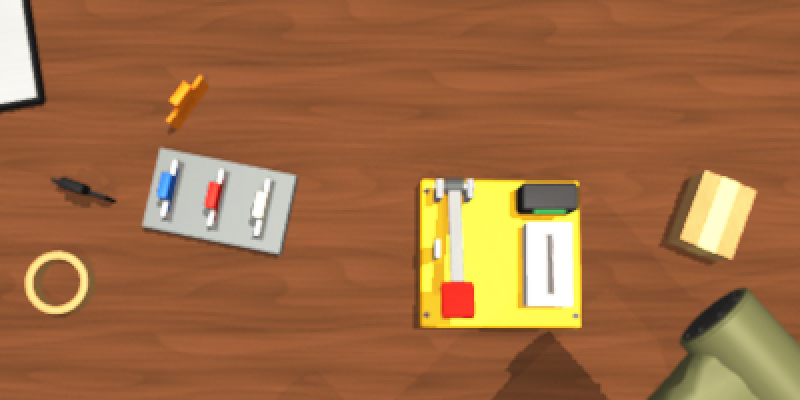

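The pictures show the blue carrier in the rack's +y slot: top (163,203), scene (361,278). The black and orange look-alikes lie free beside it. The machine slot is at about (354,242) in the top view, and its red pad at (309,260).

```bash
cat > h.py <<'E'
from workcell import env
import cv2,numpy as np
from scipy.spatial.transform import Rotation as R
np.set_printoptions(precision=4,suppress=True)
def cam(c,st=None):
    m=env.camera_model(c); f=210/np.tan(np.radians(m["fovy"])/2)
    if c=="wrist":
        st=st or env.sense(); T=np.eye(4); T[:3,:3]=R.from_rotvec(st["ee_rot"]).as_matrix(); T[:3,3]=st["ee_pos"]; W=T@m["T_tool_cam"]
    else: W=m["world_from_camera"]
    return f,m["cx"],m["cy"],W
def onz(C,uv,z):
    f,cx,cy,W=C; uv=np.atleast_2d(np.asarray(uv,float))
    d=np.c_[(uv[:,0]-cx)/f,-(uv[:,1]-cy)/f,-np.ones(len(uv))]@W[:3,:3].T; o=W[:3,3]
    return o+d*((z-o[2])/d[:,2])[:,None]
def proj(C,p):
    f,cx,cy,W=C; q=(np.atleast_2d(p)-W[:3,3])@W[:3,:3]
    return np.c_[cx-f*q[:,0]/q[:,2],cy+f*q[:,1]/q[:,2]]
E
python3 - <<'E'
from h import *
C=cam("top"); S=cam("scene")
t=lambda p:np.array(p)/2+[80,110]
s=lambda p:np.array(p)/2.5+[130,130]
c=onz(C,t([(160,149),(296,175),(281,254),(144,228)]),.045); print("rack corners",c, c.mean(0)); d=c[0]-c[3];print("xdir",np.degrees(np.arctan2(d[1],d[0])),np.linalg.norm(d)); d=c[0]-c[1];print("ydir-90",np.degrees(np.arctan2(d[1],d[0]))-90,np.linalg.norm(d))
im=cv2.imread("pics/top0.png"); 
def blob(im,lo,hi):
    m=cv2.inRange(cv2.cvtColor(im,cv2.COLOR_BGR2HSV),lo,hi); n,l,st,ce=cv2.connectedComponentsWithStats(m); i=1+np.argmax(st[1:,4]); return ce[i],st[i]
ut,b=blob(im,(105,120,60),(130,255,255)); us,b2=blob(cv2.imread("pics/scene0.png"),(105,120,60),(130,255,255)); print(ut,b,us,b2)
print("blue top@.12",onz(C,ut,.12),"scene@.108",onz(S,us,.108))
print("slot ends",onz(C,t([(550,235),(550,293)]),.097),"block",onz(C,t([(527,222),(572,222),(574,306),(525,306)]),.097))
print("scene slot",onz(S,s([(252,131),(297,96)]),.097))
print("pad",onz(C,t([(442,283),(473,282),(474,317),(442,317)]),.179), "scene pad", onz(S,s((376,97)),.179))
print("base corners",onz(C,t([(420,179),(580,181),(581,327),(420,326)]),.045))
E
```

```text
rack corners [[0.69   0.3395 0.045 ]
 [0.6505 0.1184 0.045 ]
 [0.522  0.1398 0.045 ]
 [0.5612 0.3605 0.045 ]] [0.6059 0.2395 0.045 ]
xdir -9.252108932355101 0.13056243197456288
ydir-90 -10.15329787747956 0.2246147014332504
[ 10.934  199.3033] [   0  154   26   90 1985] [288.8043  84.1184] [262  65  58  43 971]
blue top@.12 [[0.6254 0.7772 0.12  ]] scene@.108 [[-0.1084 -0.5172  0.108 ]]
slot ends [[ 0.5536 -0.285   0.097 ]
 [ 0.463  -0.2844  0.097 ]] block [[ 0.5736 -0.249   0.097 ]
 [ 0.5745 -0.3198  0.097 ]
 [ 0.4433 -0.3218  0.097 ]
 [ 0.4424 -0.2453  0.097 ]]
scene slot [[ 0.5591 -0.2788  0.097 ]
 [ 0.458  -0.278   0.097 ]]
pad [[ 0.4738 -0.1103  0.179 ]
 [ 0.4758 -0.1562  0.179 ]
 [ 0.4244 -0.1577  0.179 ]
 [ 0.4239 -0.1106  0.179 ]] scene pad [[ 0.4546 -0.1274  0.179 ]]
base corners [[ 0.6466 -0.0828  0.045 ]
 [ 0.6468 -0.3438  0.045 ]
 [ 0.4106 -0.343   0.045 ]
 [ 0.4095 -0.0847  0.045 ]]
```

```bash
cat >> h.py <<'E'
def cmd(pos,xdir_deg,flip=False):
    """shift & turn in tool axes to reach tool-down pose, tool x along heading"""
    st=env.sense(); R0=R.from_rotvec(st["ee_rot"]); a=np.radians(xdir_deg)
    x=np.array([np.cos(a),np.sin(a),0]); y=np.array([0,0,-1.]); Rt=R.from_matrix(np.c_[x,y,np.cross(x,y)])
    return R0.inv().apply(np.array(pos)-st["ee_pos"]), (R0.inv()*Rt).as_rotvec(), np.linalg.norm(np.array(pos)-st["ee_pos"])
E
python3 - <<'E'
from h import *
C=cam("top");S=cam("scene")
print(onz(C,[163.5,203],.122),onz(S,[361,278],.108))
print(R.from_rotvec(env.sense()["ee_rot"]).as_matrix())
for h in (80.2,-99.8): print(cmd([.618,.312,.25],h))
E
```

```text
[[0.6199 0.3104 0.122 ]] [[0.6242 0.32   0.108 ]]
[[-0.3947 -0.0001 -0.9188]
 [ 0.9188  0.0001 -0.3947]
 [ 0.0001 -1.      0.    ]]
(array([ 0.6427, -0.0077, -0.6909]), array([-0.0001,  0.5768,  0.0001]), np.float64(0.9436680514710408))
(array([ 0.6427, -0.0077, -0.6909]), array([ 0.0001, -2.5648,  0.0001]), np.float64(0.9436680514710408))
```

Request:
servo_tool(
  commands=[
    [[0.03, -0.03, -0.03], [0, 0.03, 0], 120],
    [[0.643, -0.02, -0.691], [0, 0.577, 0], 120],
    [[0.643, -0.02, -0.691], [0, 0.577, 0], 120],
    [[0.643, -0.02, -0.691], [0, 0.577, 0], 120],
    [[0.643, -0.02, -0.691], [0, 0.577, 0], 120],
    [[0.643, -0.02, -0.691], [0, 0.577, 0], 120],
    [[0.643, -0.02, -0.691], [0, 0.577, 0], 120],
    [[0.643, -0.02, -0.691], [0, 0.577, 0], 120],
    [[0.643, -0.02, -0.691], [0, 0.577, 0], 120],
    [[0.643, -0.02, -0.691], [0, 0.577, 0], 120],
    [[0.643, -0.02, -0.691], [0, 0.577, 0], 120],
    [[0.643, -0.02, -0.691], [0, 0.577, 0], 120],
  ],
)

```text
time_s: 2.45
ee_pos: [0.5227, 0.0976, 0.2655]
ee_rot: [-1.285, -1.083, 1.082]
contact_force: [-0.4, -0.7, -0.0]
grip_width: 0.53
```

```bash
python3 -c "
from h import *
print(env.sense()['joints'],cmd([.618,.312,.25],80.2))"
```

```text
[ 0.5632 -0.1386 -0.0454  0.0001 -1.663  -2.3046] (array([ 0.2274,  0.0157, -0.0575]), array([0.0009, 0.0004, 0.0006]), np.float64(0.23510858199465964))
```

Request:
servo_tool(
  commands=[
    [[0.227, 0.0, -0.058], [0, 0, 0], 120],
    [[0.227, 0.0, -0.058], [0, 0, 0], 120],
    [[0.227, 0.0, -0.058], [0, 0, 0], 120],
    [[0.227, 0.0, -0.058], [0, 0, 0], 120],
    [[0.227, 0.0, -0.058], [0, 0, 0], 120],
    [[0.227, 0.0, -0.058], [0, 0, 0], 120],
  ],
)

```text
time_s: 3.2
ee_pos: [0.6181, 0.3091, 0.2649]
ee_rot: [-1.286, -1.082, 1.083]
contact_force: [0.8, -0.1, 0.3]
grip_width: 0.529
```

Run:
```python
from h import *
st=env.sense(); im=env.camera("wrist")[:,:,::-1].copy(); print(st["ee_pos"],st["joints"])
C=cam("wrist",st); np.save("C1.npy",np.array([C],dtype=object),allow_pickle=True)
yaw=np.radians(-9.8);ux=np.array([np.cos(yaw),np.sin(yaw),0]);uy=np.array([-ux[1],ux[0],0])
p=[np.array([.6186,.3135,.125])+sx*.02*ux+sy*.008*uy for sx,sy in((-1,-1),(1,-1),(1,1),(-1,1))]
q=proj(C,p);print(q)
cv2.imwrite("pics/w1raw.png",im)
cv2.polylines(im,[np.int32(q.round())],True,(0,255,0),1)
cv2.imwrite("pics/w1.png",cv2.resize(im,None,fx=1.4,fy=1.4))
for t in("blue_grip",): print([(d["uv"],d["conf"],d["pixels"].sum()) for d in env.trace("wrist",t)])
```

```text
[0.6181 0.3091 0.2649] [ 0.7522  0.2917  0.4076  0.0003 -1.6872 -2.494 ]
[[276.5068 173.2165]
 [276.7026 224.5415]
 [297.5846 224.5431]
 [298.2953 173.2156]]
[([298.4, 323.0], 0.86, np.int64(2957)), ([460.8, 162.7], 0.8, np.int64(2297)), ([293.1, 191.1], 0.67, np.int64(1633))]
```

View pics/w1.png

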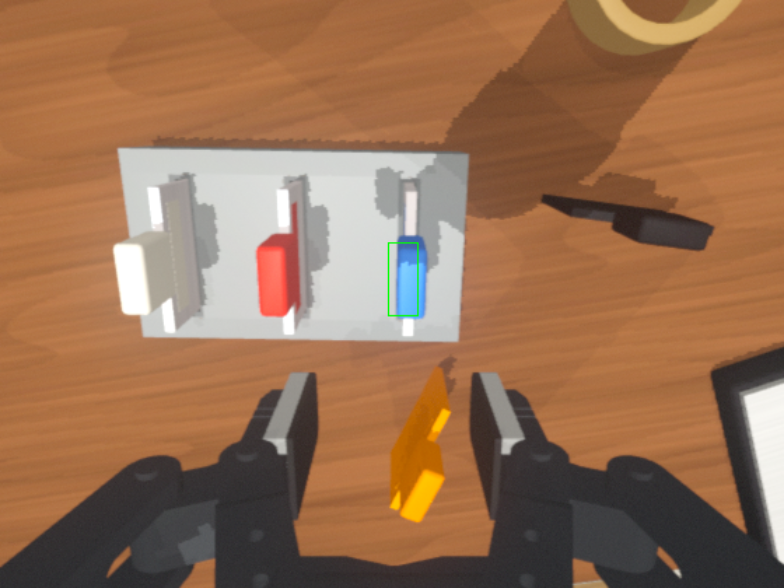

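Run:
```python
from h import *
im=cv2.imread("pics/w1raw.png"); C=cam("wrist")
h=cv2.cvtColor(im,cv2.COLOR_BGR2HSV); m=cv2.inRange(h,(100,120,50),(125,255,255)); m[:,:240]=0;m[250:]=0
for r in range(165,232,4): 
    c=np.where(m[r])[0]; print(r,(c.min(),c.max(),len(c),h[r,int(c.mean())]) if len(c) else None)
T=R.from_rotvec(env.sense()["ee_rot"]);o=env.sense()["ee_pos"]
print("rack corners",onz(C,np.array([(119,149),(469,153),(459,341),(143,336)])/1.4,.045))
```

```text
165 None
169 (np.int64(286), np.int64(299), 14, array([110, 137, 167], dtype=uint8))
173 (np.int64(285), np.int64(302), 18, array([110, 154, 166], dtype=uint8))
177 (np.int64(285), np.int64(303), 19, array([109, 156, 181], dtype=uint8))
181 (np.int64(284), np.int64(304), 21, array([107, 167, 221], dtype=uint8))
185 (np.int64(284), np.int64(304), 21, array([107, 164, 224], dtype=uint8))
189 (np.int64(284), np.int64(304), 21, array([103, 140, 255], dtype=uint8))
193 (np.int64(284), np.int64(304), 21, array([102, 139, 255], dtype=uint8))
197 (np.int64(284), np.int64(303), 20, array([102, 139, 255], dtype=uint8))
201 (np.int64(284), np.int64(303), 20, array([102, 141, 255], dtype=uint8))
205 (np.int64(284), np.int64(303), 20, array([102, 147, 255], dtype=uint8))
209 (np.int64(284), np.int64(303), 20, array([102, 147, 255], dtype=uint8))
213 (np.int64(284), np.int64(303), 20, array([103, 152, 255], dtype=uint8))
217 (np.int64(284), np.int64(302), 19, array([103, 154, 255], dtype=uint8))
221 (np.int64(284), np.int64(302), 19, array([103, 157, 255], dtype=uint8))
225 (np.int64(284), np.int64(302), 19, array([103, 159, 255], dtype=uint8))
229 None
rack corners [[0.5244 0.1448 0.045 ]
 [0.5656 0.3671 0.045 ]
 [0.6948 0.3431 0.045 ]
 [0.6519 0.1196 0.045 ]]
```

Run:
```python
from h import *
C=cam("wrist"); p=onz(C,[294,201.5],.125)[0]; print(p, onz(C,[294,227.5],.125))
p[2]=.099; print(cmd(p,79.4))
```

```text
[0.6217 0.3176 0.125 ] [[0.6423 0.3143 0.125 ]]
(array([ 0.0096,  0.1673, -0.0018]), array([0.0011, 0.013 , 0.001 ]), np.float64(0.16759755378334862))
```

Request:
servo_tool(
  commands=[
    [[0.0095, 0.05, -0.002], [0, 0.013, 0], 120],
    [[0.0095, 0.1, -0.002], [0, 0.013, 0], 120],
    [[0.0095, 0.12, -0.002], [0, 0.013, 0], 120],
    [[0.0095, 0.12, -0.002], [0, 0.013, 0], 120],
  ],
)

```text
time_s: 3.8
ee_pos: [0.6215, 0.3174, 0.1452]
ee_rot: [-1.291, -1.071, 1.073]
contact_force: [0.9, 0.6, 1.6]
grip_width: 0.53
```

Run:
```python
from h import *
st=env.sense(); print(st["ee_pos"],st["contact_force"]); C=cam("wrist",st)
print(cmd([.6217,.3176,.099],79.4))
im=env.camera("wrist")[:,:,::-1].copy()
h=cv2.cvtColor(im,cv2.COLOR_BGR2HSV); m=cv2.inRange(h,(98,110,50),(125,255,255)); n,l,s,ce=cv2.connectedComponentsWithStats(m); i=1+np.argmax(s[1:,4]);print(s[i],ce[i])
x,y,w,hh,_=s[i]
for z in(.125,): print(onz(C,[(x,y+hh),(x+w,y+hh)],z))
yaw=np.radians(-10.6);ux=np.array([np.cos(yaw),np.sin(yaw),0]);uy=np.array([-ux[1],ux[0],0])
p=[np.array([.6217,.3176,.125])+sx*.02*ux+sy*.008*uy for sx,sy in((-1,-1),(1,-1),(1,1),(-1,1))]
cv2.polylines(im,[np.int32(proj(C,p).round())],True,(0,255,0),1)
cv2.imwrite("pics/w2.png",im)
```

```text
[0.6215 0.3174 0.1452] [0.9137 0.5556 1.5677]
(array([ 0.0003,  0.0462, -0.0001]), array([-0.0002,  0.0003, -0.0009]), np.float64(0.0462464732478907))
[ 266  209   35  103 3375] [282.4723 260.7704]
[[0.64   0.3067 0.125 ]
 [0.6429 0.3227 0.125 ]]
```

View pics/w2.png

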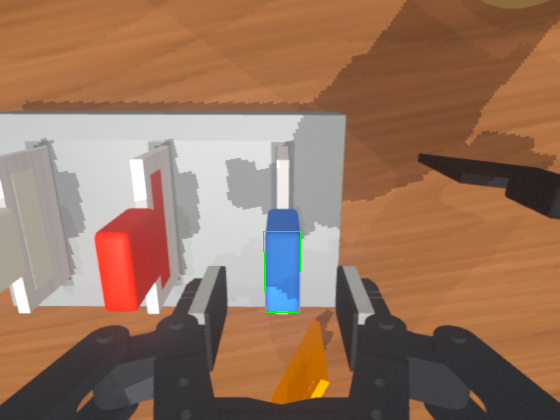

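The overlay fits the blue grip (columns 266–301, rows 231–312), which is centred between the jaws. The red carrier is clear of the left finger. I'll descend and grip.

Request:
servo_tool(
  commands=[
    [[0, 0.03, 0], [0, 0, 0], 120],
    [[0, 0.046, 0], [0, 0, 0], 120],
    [[0, 0.046, 0], [0, 0, 0], 120],
    [[0, 0.046, 0], [0, 0, 0], 255],
    [[0, 0.046, 0], [0, 0, 0], 255],
    [[0, 0.046, 0], [0, 0, 0], 255],
    [[0, 0.046, 0], [0, 0, 0], 255],
    [[0, 0.046, 0], [0, 0, 0], 255],
    [[0, 0.046, 0], [0, 0, 0], 255],
  ],
)

```text
time_s: 4.97
ee_pos: [0.6224, 0.3185, 0.101]
ee_rot: [-1.291, -1.075, 1.07]
contact_force: [-0.4, 0.1, 5.4]
grip_width: 0.178
```

Request:
servo_tool(
  commands=[
    [[0, -0.02, 0], [0, 0, 0], 255],
    [[0, -0.045, 0], [0, 0, 0], 255],
    [[0, -0.09, 0], [0, 0, 0], 255],
    [[0, -0.15, 0], [0, 0, 0], 255],
    [[0, -0.19, 0], [0, 0, 0], 255],
    [[0, -0.19, 0], [0, 0, 0], 255],
  ],
)

```text
time_s: 5.72
ee_pos: [0.6224, 0.3185, 0.2951]
ee_rot: [-1.291, -1.079, 1.066]
contact_force: [-0.6, 0.5, -1.5]
grip_width: 0.181
```

Run:
```python
from h import *
st=env.sense(); print(st["ee_pos"],st["joints"],st["grip_width"]); C=cam("wrist",st)
im=env.camera("wrist")[:,:,::-1]
h=cv2.cvtColor(im,cv2.COLOR_BGR2HSV); m=cv2.inRange(h,(98,110,50),(125,255,255)); n,l,s,ce=cv2.connectedComponentsWithStats(m); i=1+np.argmax(s[1:,4]);print(s[i],ce[i])
cv2.imwrite("pics/w3.png",im)
print(cmd([.508,-.284,.285],90))
```

```text
[0.6224 0.3185 0.2951] [ 0.7584  0.3189  0.4959  0.001  -1.7397 -2.5133] 0.18060625178226467
[ 257  240   49  141 6295] [280.8836 310.8761]
(array([-0.6133,  0.0047,  0.0016]), array([ 0.0021, -0.1841,  0.003 ]), np.float64(0.613274518774397))
```

View pics/w3.png

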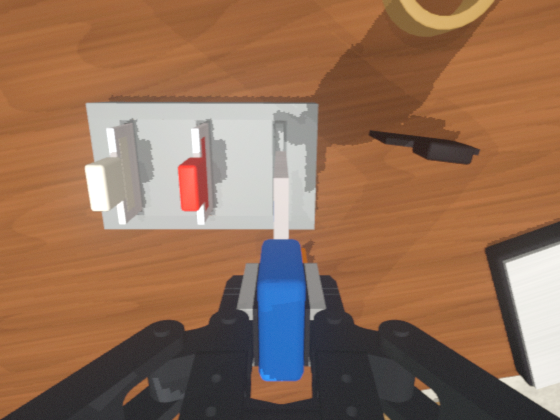

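Run:
```python
from h import *
st=env.sense(); C=cam("wrist",st); Rt=R.from_rotvec(st["ee_rot"])
zt=st["ee_pos"][2]+.024
for uv in((280.5,380),(280.5,285),(280.5,332)): print(uv,Rt.inv().apply(onz(C,uv,zt)[0]-st["ee_pos"]))
```

```text
(280.5, 380) [-0.0004 -0.024  -0.0193]
(280.5, 285) [-0.0003 -0.024   0.0182]
(280.5, 332) [-0.0004 -0.024   0.0005]
```

Request:
servo_tool(
  commands=[
    [[-0.3, 0.0, 0], [0, -0.09, 0], 255],
    [[-0.3, 0.0, 0], [0, -0.09, 0], 255],
    [[-0.3, 0.0, 0], [0, -0.09, 0], 255],
    [[-0.3, 0.0, 0], [0, -0.09, 0], 255],
    [[-0.3, 0.0, 0], [0, -0.09, 0], 255],
    [[-0.613, 0.0, 0], [0, -0.184, 0], 255],
    [[-0.613, 0.0, 0], [0, -0.184, 0], 255],
    [[-0.613, 0.0, 0], [0, -0.184, 0], 255],
    [[-0.613, 0.0, 0], [0, -0.184, 0], 255],
    [[-0.613, 0.0, 0], [0, -0.184, 0], 255],
    [[-0.613, 0.0, 0], [0, -0.184, 0], 255],
    [[-0.613, 0.0, 0], [0, -0.184, 0], 255],
  ],
)

```text
time_s: 7.28
ee_pos: [0.509, -0.2843, 0.2877]
ee_rot: [-1.207, -1.207, 1.209]
contact_force: [-0.3, 0.9, -1.8]
grip_width: 0.182
```

Run:
```python
from h import *
st=env.sense(); print(st["ee_pos"],st["joints"],st["grip_width"]); C=cam("wrist",st)
print(cmd([.508,-.284,.285],90))
im=env.camera("wrist")[:,:,::-1].copy()
cv2.imwrite("pics/w4raw.png",im)
print("exp slot corners",proj(C,[[.508+sx*.04625,-.284+sy*.00425,.097] for sx in(-1,1) for sy in(-1,1)]),"block near edge",proj(C,[[.443,-.319,.097],[.443,-.249,.097]]))
cv2.imwrite("pics/w4.png",cv2.resize(im,None,fx=1.4,fy=1.4))
```

```text
[ 0.509  -0.2843  0.2877] [-0.1661  0.007   0.1339 -0.0008 -1.7002 -1.4059] 0.1815555301928615
(array([0.0003, 0.0027, 0.0009]), array([-0.0023, -0.001 ,  0.0012]), np.float64(0.0028396719399260044))
exp slot corners [[275.9996 129.7163]
 [286.1012 129.7032]
 [276.5146 232.6743]
 [285.8077 232.6608]] block near edge [[238.6816 106.6704]
 [323.3643 106.5638]]
```

View pics/w4.png

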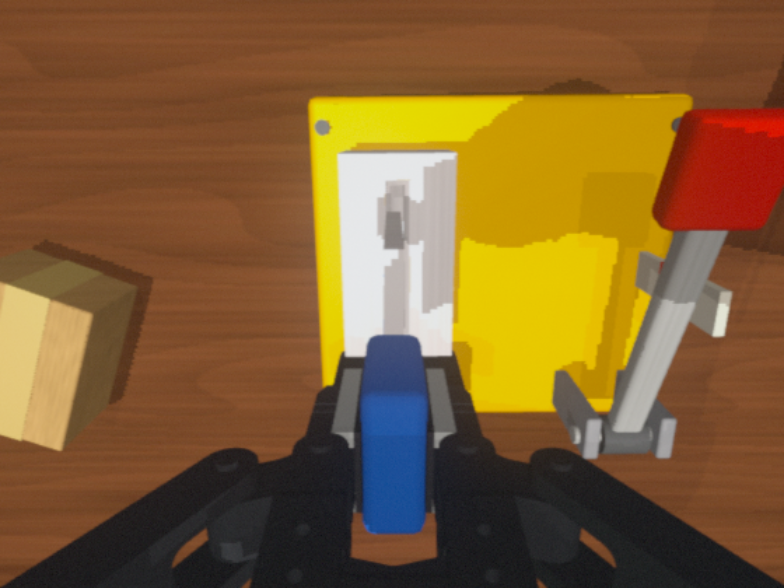

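Run:
```python
import cv2
im=cv2.imread("pics/w4raw.png")[100:260,230:340]
cv2.imwrite("pics/w4c.png",cv2.resize(im,None,fx=5,fy=3.7,interpolation=cv2.INTER_NEAREST))
```

```text
(no output)
```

View pics/w4c.png

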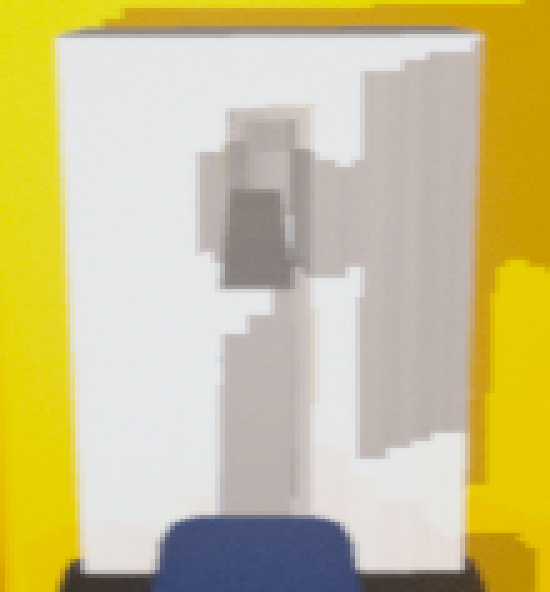

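Run:
```python
from h import *
C=cam("wrist"); 
a=onz(C,[(284,109.5),(284.5,255),(283.9,129.2)],.097); print(a)
print(cmd([a[2][0]+.04925+.0005,a[2][1]+.0004,.192],90), a[2][0]+.04925, a[0][0]+.065)
```

```text
[[ 0.4458 -0.2811  0.097 ]
 [ 0.5772 -0.2803  0.097 ]
 [ 0.4618 -0.2811  0.097 ]]
(array([ 0.0029,  0.0961, -0.0024]), array([-0.0016,  0.0003,  0.001 ]), np.float64(0.09612960157607564)) 0.5110862843553468 0.5107934329556264
```

Request:
servo_tool(
  commands=[
    [[0.003, 0.04, -0.002], [0, 0, 0], 255],
    [[0.003, 0.08, -0.002], [0, 0, 0], 255],
    [[0.003, 0.094, -0.002], [0, 0, 0], 255],
    [[0.003, 0.094, -0.002], [0, 0, 0], 255],
    [[0.003, 0.094, -0.002], [0, 0, 0], 255],
  ],
)

```text
time_s: 7.95
ee_pos: [0.5122, -0.2814, 0.1973]
ee_rot: [-1.212, -1.211, 1.209]
contact_force: [0.0, -0.5, -0.2]
grip_width: 0.179
```

Run:
```python
from h import *
st=env.sense(); print(st["ee_pos"],st["contact_force"]); C=cam("wrist",st)
print(cmd([.5113,-.2807,.192],90))
im=env.camera("wrist")[:,:,::-1].copy()
cv2.imwrite("pics/w5.png",cv2.resize(im[80:330,200:380],None,fx=3.2,fy=2.4,interpolation=cv2.INTER_CUBIC))
```

```text
[ 0.5122 -0.2814  0.1973] [ 0.0183 -0.4735 -0.1597]
(array([0.0007, 0.0053, 0.0009]), array([ 0.0027,  0.0004, -0.0013]), np.float64(0.005453950208018628))
```

View pics/w5.png

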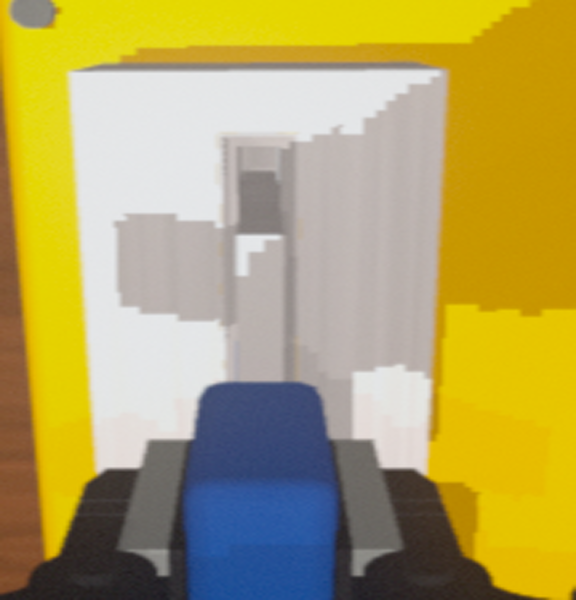

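Run:
```python
from h import *
C=cam("wrist")
zb=env.sense()["ee_pos"][2]+.004-.09; print(zb)
f=lambda u,v:(u/3.2+200,v/2.4+80)
print("plate end",onz(C,f(260,172),zb), "plate top end",onz(C,f(260,232),zb+.07),"slot outer",onz(C,[f(259,135),f(259,147)],.097),"block near",onz(C,f(258,70),.097))
```

```text
0.11128836920343749
plate end [[ 0.4681 -0.2815  0.1113]] plate top end [[ 0.4672 -0.2814  0.1813]] slot outer [[ 0.4609 -0.2817  0.097 ]
 [ 0.4639 -0.2817  0.097 ]] block near [[ 0.445  -0.2819  0.097 ]]
```

Request:
servo_tool(
  commands=[
    [[0, 0.005, 0.0022], [0, 0, 0], 255],
    [[0, 0.01, 0.0022], [0, 0, 0], 255],
    [[0, 0.014, 0.0022], [0, 0, 0], 255],
    [[0, 0.018, 0.0022], [0, 0, 0], 255],
    [[0, 0.022, 0.0022], [0, 0, 0], 255],
    [[0, 0.022, 0.0022], [0, 0, 0], 255],
  ],
)

```text
time_s: 8.75
ee_pos: [0.509, -0.2813, 0.1725]
ee_rot: [-1.209, -1.209, 1.209]
contact_force: [0.8, -0.3, -1.3]
grip_width: 0.18
```

Request:
servo_tool(
  commands=[
    [[0, 0.007, 0], [0, 0, 0], 255],
    [[0, 0.014, 0], [0, 0, 0], 255],
    [[0, 0.02, 0], [0, 0, 0], 255],
    [[0, 0.025, 0], [0, 0, 0], 255],
    [[0, 0.025, 0], [0, 0, 0], 255],
  ],
)

```text
time_s: 9.38
ee_pos: [0.509, -0.2812, 0.1475]
ee_rot: [-1.208, -1.209, 1.209]
contact_force: [0.6, -0.0, -1.2]
grip_width: 0.178
```

Request:
servo_tool(
  commands=[
    [[0, 0.002, 0], [0, 0, 0], 255],
    [[0, 0.004, 0], [0, 0, 0], 255],
    [[0, 0.005, 0], [0, 0, 0], 255],
    [[0, 0.006, 0], [0, 0, 0], 255],
    [[0, 0.006, 0], [0, 0, 0], 255],
  ],
)

```text
time_s: 10.0
ee_pos: [0.5093, -0.2815, 0.143]
ee_rot: [-1.21, -1.209, 1.209]
contact_force: [-2.1, 2.2, 4.7]
grip_width: 0.179
```

Contact force shows at the expected home height (TCP 0.143). I'll release and retreat straight up.

Request:
servo_tool(
  commands=[
    [[0, 0.005, 0], [0, 0, 0], 120],
    [[0, 0.005, 0], [0, 0, 0], 120],
    [[0, 0.005, 0], [0, 0, 0], 120],
    [[0, 0.005, 0], [0, 0, 0], 120],
    [[0, -0.04, 0], [0, 0, 0], 120],
    [[0, -0.09, 0], [0, 0, 0], 120],
    [[0, -0.13, 0], [0, 0, 0], 120],
    [[0, -0.13, 0], [0, 0, 0], 255],
  ],
)

```text
time_s: 11.0
ee_pos: [0.5102, -0.282, 0.2766]
ee_rot: [-1.216, -1.213, 1.207]
contact_force: [-0.8, 0.0, -0.3]
grip_width: 0.33
```

Run:
```python
from h import *
st=env.sense(); print(st["ee_pos"],st["contact_force"]); C=cam("wrist",st)
im=env.camera("wrist")[:,:,::-1].copy()
for sy in (1,): 
    q=proj(C,[[.510+a*.02,-.2816+b*.008,.167] for a,b in((-1,-1),(1,-1),(1,1),(-1,1))]); cv2.polylines(im,[np.int32(q.round())],True,(0,255,0),1)
cv2.imwrite("pics/w6.png",im)
```

```text
[ 0.5102 -0.282   0.2766] [-0.7651  0.0021 -0.3057]
```

View pics/w6.png

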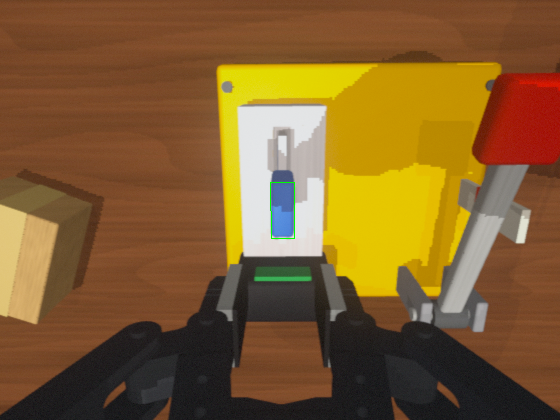

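The carrier stands home: the overlay at the home pose falls on the grip (columns 272–294, rows 182–238). Next is the lever.

Run:
```python
from h import *
print(cmd([.446,-.1316,.21],90))
```

```text
(array([0.1499, 0.0635, 0.064 ]), array([ 0.0033, -0.0002, -0.0005]), np.float64(0.1749048985713275))
```

Request:
servo_tool(
  commands=[
    [[0.05, 0, 0.02], [0, 0, 0], 255],
    [[0.1, 0, 0.045], [0, 0, 0], 255],
    [[0.15, 0.0, 0.064], [0, 0, 0], 255],
    [[0.15, 0.03, 0.064], [0, 0, 0], 255],
    [[0.15, 0.06, 0.064], [0, 0, 0], 255],
    [[0.15, 0.06, 0.064], [0, 0, 0], 255],
    [[0.15, 0.06, 0.064], [0, 0, 0], 255],
  ],
)

```text
time_s: 11.92
ee_pos: [0.4454, -0.1317, 0.2129]
ee_rot: [-1.21, -1.209, 1.209]
contact_force: [0.8, -0.2, 0.1]
grip_width: 0.003
```

Run:
```python
from h import *
st=env.sense(); print(st["ee_pos"],st["contact_force"],st["grip_width"]); C=cam("wrist",st)
print(cmd([.446,-.1316,.128],90))
im=env.camera("wrist")[:,:,::-1].copy()
cv2.imwrite("pics/w7.png",im)
```

```text
[ 0.4454 -0.1317  0.2129] [ 0.8377 -0.2135  0.1091] 0.0030961508603224797
(array([ 0.0001,  0.0849, -0.0006]), array([ 0.0005, -0.0005, -0.0006]), np.float64(0.08490018009344572))
```

View pics/w7.png

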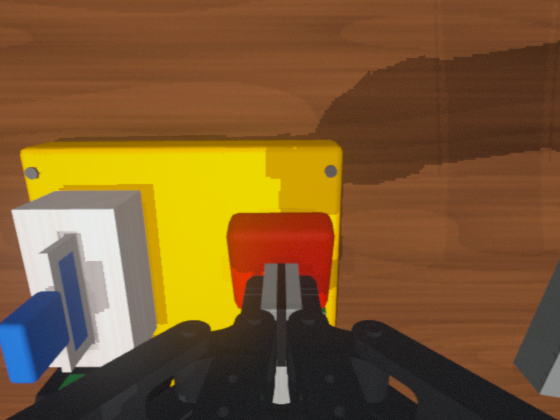

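The closed fingers are centred over the red pad (columns 230–333, finger at 281). I'll press in stages.

Request:
servo_tool(
  commands=[
    [[0, 0.012, 0], [0, 0, 0], 255],
    [[0, 0.022, 0], [0, 0, 0], 255],
    [[0, 0.03, 0], [0, 0, 0], 255],
    [[0, 0.038, 0], [0, 0, 0], 255],
    [[0, 0.046, 0], [0, 0, 0], 255],
    [[0, 0.054, 0], [0, 0, 0], 255],
    [[0, 0.06, 0], [0, 0, 0], 255],
    [[0, 0.06, 0], [0, 0, 0], 255],
  ],
)

```text
time_s: 12.98
ee_pos: [0.4449, -0.1317, 0.1522]
ee_rot: [-1.21, -1.208, 1.21]
contact_force: [-3.0, 0.6, 6.5]
grip_width: -0.001
```

Request:
servo_tool(
  commands=[
    [[0, 0.006, 0], [0, 0, 0], 255],
    [[0, 0.012, 0], [0, 0, 0], 255],
    [[0, 0.018, 0], [0, 0, 0], 255],
    [[0, 0.022, 0], [0, 0, 0], 255],
    [[0, 0.025, 0], [0, 0, 0], 255],
    [[0, 0.025, 0], [0, 0, 0], 255],
    [[0, 0.025, 0], [0, 0, 0], 255],
    [[0, 0.025, 0], [0, 0, 0], 255],
  ],
)

```text
time_s: 13.98
ee_pos: [0.4444, -0.1318, 0.1277]
ee_rot: [-1.209, -1.207, 1.21]
contact_force: [-6.2, 0.7, 9.0]
grip_width: -0.004
```

Run:
```python
from h import *
st=env.sense(); print(st["ee_pos"],st["contact_force"],st["qd"])
a=env.camera("scene")[:,:,::-1]; b=env.camera("wrist")[:,:,::-1]
cv2.imwrite("pics/s8.png",np.hstack([cv2.resize(a[150:250,190:310],(480,400),interpolation=3),cv2.resize(b,(320,240))[:,:].copy() if 0 else cv2.resize(b[150:420,0:216],(320,400))]))
```

```text
[ 0.4444 -0.1318  0.1277] [-6.1971  0.663   8.9736] [ 0.0019 -0.0007 -0.0008  0.0012 -0.0001  0.0007]
```

View pics/s8.png

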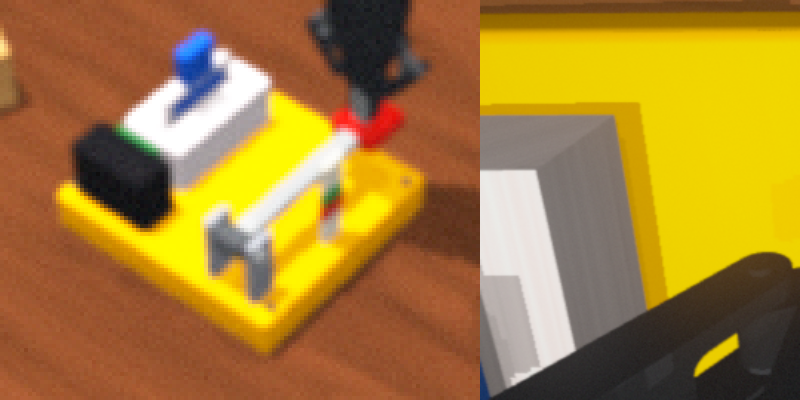

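The lever is level at its green mark, with 9 N on the pad and the arm still. The blue carrier is in its slot, untouched, so I'll hand in.

```bash
python3 -c "
from workcell import env
print(env.close_job()); s=env.sense(); print(s['time_s'],s['ee_pos'],s['contact_force'])"
```

```text
the job is handed in; nothing more can be done
None
the job is handed in; nothing more can be done
```

The blue carrier is fully home in the machine's slot and released, and the arm is still holding the red lever at its level run position. I handed the job in at about 14 s of the 54 s allowed, and no verdict was reported.

- **Carrier:** The insertion ended on contact at the expected height (TCP z 0.143 m). After release, a wrist picture with the home position drawn over it matched the grip.
- **Lever:** The last reading had the fingertips 117 mm above the bench, against 115 mm for a level pad. The upward force was 9.0 N, the value given for level, and the joints were at rest. The lever angle can't be read directly; from the fingertip height I estimate about 0.34 rad, within the 0.27–0.43 range.
- **Sideways force:** The last reading also showed about 6 N sideways in x, probably friction of the fingertips on the pad.
- **Calibration:** The first top-camera estimates were up to 5 mm off what the wrist camera showed. I used the wrist camera for both the grasp and the insertion.
- **Bystanders:** I never touched the red and white carriers, the tape roll or the carton. I did not measure their positions again at the end.

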